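Hang the spoon caddy on its keyhole

ROBOT

A 6-joint arm with a two-finger parallel gripper is mounted at the origin on the work surface. World frame = base frame: x ahead of the robot, y to its left, z up, the work surface at z = 0. Lengths are in m, angles in rad, forces in N, time in s.
With the tool pointing down it reaches from about 0.375 to 0.9 m from the base axis. Payload 3.1 kg.
Tool frame: the origin (TCP) lies at the very end of the fingers, on their centre line; the grasp point (between the pads) lies 19 mm behind it (manip.grasp_offset is the distance from the TCP to the grasp point, in m); y points along the fingers, z is the direction in which the jaws open and shut, and the axes are right-handed (so a half turn about y gives the same grasp; the last joint's range is limited). The gripper opens to 85 mm and grips with 20 to 120 N. Pads are 22 mm wide; open, the fingers measure 114 mm over their backs; the gripper's body (76 mm by 85 mm) begins 54 mm behind the grasp point. The pads swing forward as they close: fully open they stand 13 mm farther back than shut.
Start: joints at [1.139, 0.527, 1.433, -0, 1.181, -0.178], TCP at [0.156, 0.605, 0.231] pointing down, gripper open.
Joint ranges: [-3.08, 3.08], [-0.75, 2.2], [0.22, 2.44], [-1.43, 4.57], [0, 2.65], [-2.85, 2.85]. Speed limits (rad/s): [2.79, 2.79, 3.14, 3.14, 3.14, 3.14].

INTERFACE

Orientations are given as a unit quaternion [x, y, z, w].
In Python, from station import manip gives the robot as it stands.
- The arm moves only by the tool apply_moves, never from a script. Its argument "motion" is a list of rows, each a list of 5 numbers: the finger opening in mm, from 0 to 85.4, then the shift along the tool's x, y, z in units of 30 mm (1.0 is 30 mm), then the turn about the tool's y in units of 10 degrees (1.0 is 10 degrees). In form: [[fingers, x, y, z, twist], ...]. A call has 1 to 12 rows; each row is the pose to reach, as a shift and turn from the pose commanded when the call began, along the tool's axes at that moment; what a row does not reach only later rows make up. A row lasts 1/8 s, in which the tool goes at most 62.5 mm and 10.7 degrees, less where a joint would pass 70% of its speed; a pose out of reach is approached as far as the arm can. A call with a gripper value outside its range is refused whole. The fingers move at their own pace and stop on an object; "squeeze" is the grip in N (left out, the last holds). Time passes only in rows, so rows that repeat a pose let the fingers close. It gives the time, the measured TCP pose, the force and the opening at its end, in the units of the state.
- manip.sense(): the state, without advancing time (a new reading comes with each control period).
- manip.snapshot(name): name is "scene" or "top"; returns the picture (420x560x3 uint8, red, green, blue); there is no depth.
- manip.get_calibration(name): a dict with "intrinsics" (3x3 intrinsics, pixels), "dist_coeffs" ([k1, k2, p1, p2, k3] as OpenCV has them; the pictures are not rectified), "extrinsics" (4x4, takes a point from camera to world coordinates). Camera axes: x right, y up, looking along -z (the intrinsics and any distortion apply to the point x, -y, -z); pixel columns grow to the right and rows downward; lengths in m; the calibration is good to about 2 mm. A picture is of the moment at which its call begins. get_calibration takes no time and is no camera call.
- manip.sign_off(): hands the job in, once; it reports no verdict.
The state is a dict: "t": time; "q": joint angles; "qd": joint speeds; "tau": joint torques, N m; "tcp_pos": TCP position; "tool_rot": TCP orientation; "force": force on the tool from outside, world axes, zero at the start; "ft_torque": the same for the moment, N m; "finger_gap": opening from 0.0 (shut) to 1.0 (fully open).
Only numpy, scipy, OpenCV 4.12 (cv2) and the standard library are available. Lean on these libraries where they do the work, as an engineer would, in place of code of your own. Each camera call takes 0.05 s, during which the arm holds its last target.

TASK

Hang the metal spoon caddy on the screw in the pine board: bring the round part of the keyhole in its back over the screw head until the back lies against the board, then slide it down until the narrow slot rests fully home on the screw, and let go so that it hangs there on its own. The screw was put in by hand and stands several millimetres off the middle of its plug, so feel for it gently and never press the caddy hard against the screw or board. Leave the kitchen things around it where they stand.

Things in the scene. Friction and masses are not known exactly. Their poses are not given: they have to be found in the camera images.
- caddy: Open-topped metal spoon caddy, about 0.25 kg, standing loose and upright. Origin: centre of its underside; z up, its back faces +x. 84 mm deep (x), 50 mm wide (y). Box 80 mm tall; take it by its two flat sides (outer faces y = +-25 mm). The back is a plate 4 mm thick, 50 mm wide, 140 mm tall from the underside, rear face at x = +42 mm, with an upright keyhole above the box rim.
- hole (a point): Centre of the keyhole's round part (16 mm across, really an octagon) on the rear face of the caddy's back plate, 95 mm above the underside; axes as the caddy's. From its top a slot 8 mm wide runs up.
- slot_end (a point): Upper end of the keyhole slot, on the rear face of the caddy's back plate, 27 mm above the centre of the round part.
- board: Fixed upright pine board 180 mm wide (y), 190 mm tall and 18 mm thick. Origin: centre of its underside, z up. Its front face is at x = -9 mm and looks to its own -x (towards the robot). It carries the screw.
- plug (a point): Centre of a flush grey plug (30 mm across) on the board's face, 165 mm up; axes as the board's. A fixed screw stands square out of it, but 6.5 mm off this point, in a direction across the face that differs each time and is not measured. Shank 5 mm thick; flat brass head 11 mm across, 4 mm thick; head underside 8 mm, head top 12 mm out from the face.
- idli_stand: Steel three-tier idli stand, 150 mm across, 139 mm tall, origin under its centre. Bystander.
- jar: Closed glass jar with red lid, 76 mm across, 110 mm tall, origin under its centre. Bystander.
- measuring_cup: Pink plastic measuring cup with a handle on its own +y side, 72 mm across without the handle, 60 mm tall, origin under its centre. Bystander.
There are look-alikes about, which are no part of the job. There is more than one size of the caddy; the job needs the middle-sized.

How it is judged:
On the way, in this order (a step that is already met when the one before it is completed fails the run):
1. the screw head is through the round part of the keyhole and the caddy's back lies against the board, not yet slid down (x of hole in the frame of plug above -0.005 m and y of hole in the frame of plug between -0.013 and 0.013 m and z of hole in the frame of plug between -0.013 and 0.013 m), for 0.1 s.
2. the caddy, still held, is slid down against the board until the narrow slot sits on the screw (x of hole in the frame of plug above -0.007 m and y of hole in the frame of plug between -0.0105 and 0.0105 m and z of hole in the frame of plug between -0.035 and -0.015 m and contact force between caddy and the fingers above 0.5 N), for 0.2 s.
At the end, for the whole second after the job is handed in: The caddy hangs by itself on the screw: hole centre 15 to 35 mm below the plug (this covers every screw offset), within 10.5 mm sideways and 7 mm of the board's face, upright within 7 degrees, square to the board within 10 degrees, at rest and let go (x of hole in the frame of plug above -0.007 m and y of hole in the frame of plug between -0.0105 and 0.0105 m and z of hole in the frame of plug between -0.035 and -0.015 m and angle between caddy's own z axis and vertical below 0.12 rad and angle between the x axis of caddy and the x axis of board, either way round below 0.17 rad and linear speed of caddy below 0.02 m/s and contact force between caddy and the fingers below 0.05 N); the robot touches nothing.
It fails at once if the caddy is pressed against the board or its screw with more than 20 N (contact force between caddy and board above 20 N).
It fails at once if the idli stand is shifted by more than 15 mm (distance of idli_stand from where it was at the start of the episode above 0.015 m).
It fails at once if the jar is shifted by more than 15 mm (distance of jar from where it was at the start of the episode above 0.015 m).
It fails at once if the measuring cup is shifted by more than 15 mm (distance of measuring_cup from where it was at the start of the episode above 0.015 m).
It also fails if it takes over 61 s, if anything falls off the work surface, if the arm or the gripper's body presses on something with over 40 N, if the wrist force passes 120 N, or if a joint passes its speed limit or range.

## Working session

There is one attempt and no reset: what is moved stays moved. The work goes in short steps, Python scripts to look and compute and a tool call to move; the robot and the scene stay as the last step left them, time stands still between calls to the robot, and variables do not carry over. Pictures are saved under pics/ and viewed, and the job is handed in when it is done.

Besides the shell and the picture viewer there is one more tool, called after ">>>" in YAML: its name, and indented under it one key for each argument. apply_moves: Moves the arm, as the interface text tells. Its arguments: {"type":"object","properties":{"motion":{"type":"array"},"squeeze":{"type":"number"}},"required":["motion"]}

```bash
ls; mkdir -p pics; python3 - <<'E'
from station import manip
import cv2
for n in("scene","top"):
    im=manip.snapshot(n); cv2.imwrite(f"pics/{n}0.png",im[:,:,::-1])
    c=manip.get_calibration(n); print(n,c)
print(manip.sense())
E
```

```text
pics
scene {'intrinsics': array([[450.79895244,   0.        , 273.6067409 ],
       [  0.        , 450.79895244, 205.01626156],
       [  0.        ,   0.        ,   1.        ]]), 'dist_coeffs': array([-0.03597251,  0.        ,  0.        ,  0.        ,  0.        ]), 'extrinsics': array([[-0.89140733, -0.3187075 ,  0.32220878,  0.86603544],
       [ 0.45309592, -0.64217429,  0.61831729,  0.69037397],
       [ 0.00985184,  0.69716405,  0.71684394,  0.87303117],
       [ 0.        ,  0.        ,  0.        ,  1.        ]])}
top {'intrinsics': array([[505.26232832,   0.        , 280.44868666],
       [  0.        , 505.26232832, 199.04013097],
       [  0.        ,   0.        ,   1.        ]]), 'dist_coeffs': array([-0.09944929,  0.        ,  0.        ,  0.        ,  0.        ]), 'extrinsics': array([[ 0.07951092,  0.97673004, -0.19918947,  0.28637166],
       [-0.99682887,  0.07854763, -0.01274643,  0.05759921],
       [ 0.00319604,  0.1995713 ,  0.9798781 ,  1.32284555],
       [ 0.        ,  0.        ,  0.        ,  1.        ]])}
{'t': 0.1, 'q': array([ 1.13954330e+00,  5.28390150e-01,  1.43379307e+00, -6.59761140e-06,
        1.18142592e+00, -1.78469406e-01]), 'qd': array([ 0.00132447, -0.00344343, -0.00092168, -0.00028242,  0.00032857,
        0.00165368]), 'tau': array([-2.90144490e-04, -4.43305135e+01, -1.78585571e+01, -2.58844548e-04,
        3.87130727e-03, -9.38237008e-06]), 'tcp_pos': array([0.15598632, 0.60453856, 0.23041507]), 'tool_rot': array([ 0.70214678, -0.08934575,  0.08892188, -0.70078537]), 'force': array([-0.64331907,  0.01630051,  0.1848343 ]), 'ft_torque': array([-0.02919961, -0.02929612,  0.00614687]), 'finger_gap': 0.9975955732873046}
```

View pics/scene0.png

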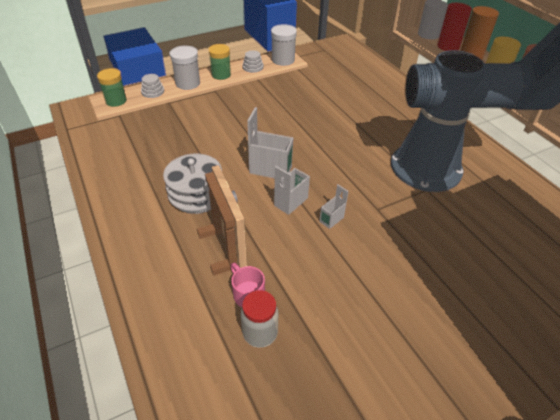

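View pics/top0.png

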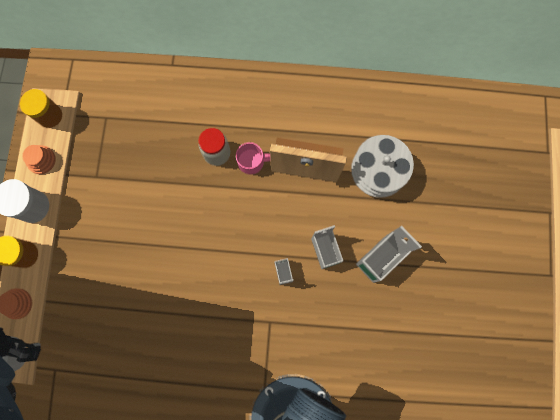

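The top view shows the board at about (307,160), with the screw at (306,161). The middle caddy is at (328,247), between the small one (284,271) and the large one (389,254). The scene view shows the back of the board. Next I'll enlarge the important parts.

```bash
python3 - <<'E'
import cv2
a=cv2.imread("pics/top0.png"); b=cv2.imread("pics/scene0.png")
cv2.imwrite("pics/c1.png",cv2.resize(a[215:280,295:375],None,fx=9,fy=9,interpolation=cv2.INTER_CUBIC))
cv2.imwrite("pics/c2.png",cv2.resize(a[130:190,260:360],None,fx=8,fy=8,interpolation=cv2.INTER_CUBIC))
cv2.imwrite("pics/c3.png",cv2.resize(b[155:220,265:330],None,fx=9,fy=9,interpolation=cv2.INTER_CUBIC))
E
```

```text
(no output)
```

View pics/c1.png

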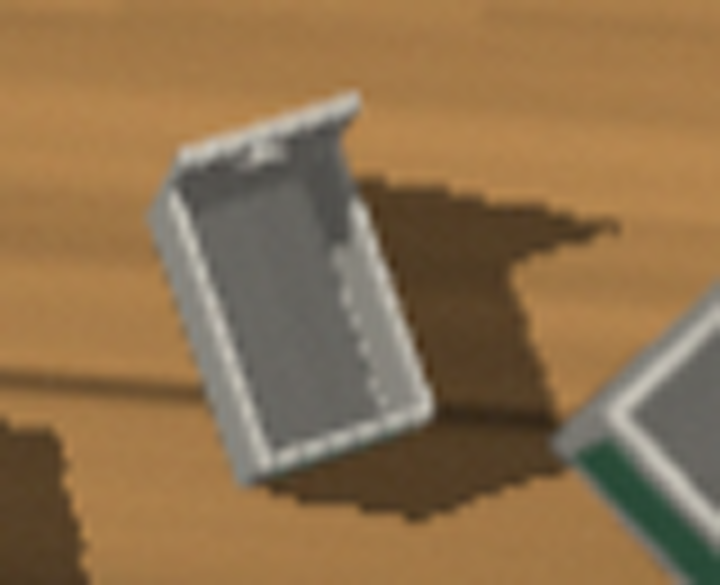

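View pics/c2.png

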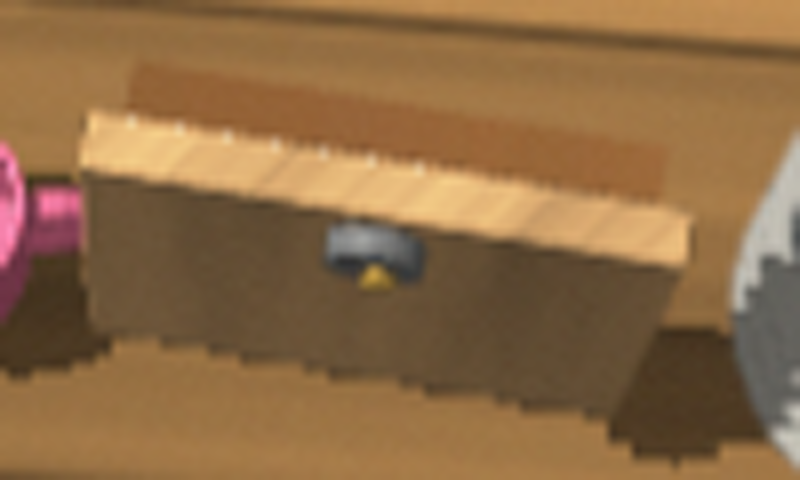

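View pics/c3.png

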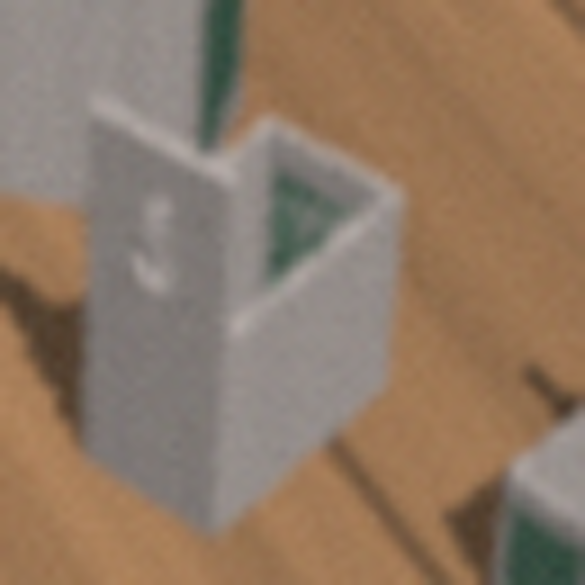

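The top crop shows the caddy with its back facing the board (up in the image) and turned by about 20°. The brass screw head shows at crop (377,277), at the front of the grey plug. Next I'll enlarge the board in the scene view.

```bash
python3 - <<'E'
import cv2
b=cv2.imread("pics/scene0.png")
cv2.imwrite("pics/c4.png",cv2.resize(b[160:280,190:260],None,fx=5,fy=5,interpolation=cv2.INTER_CUBIC))
E
```

```text
(no output)
```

View pics/c4.png

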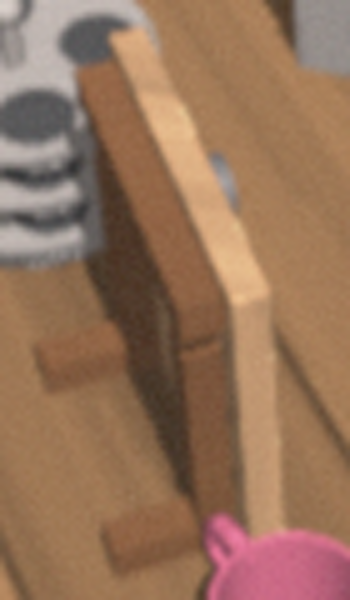

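```bash
cat > h.py <<'E'
import numpy as np, cv2
from scipy.optimize import least_squares
from station import manip
CAL={n:manip.get_calibration(n) for n in("scene","top")}
def proj(n,P):
    c=CAL[n];E=c["extrinsics"];p=(np.atleast_2d(P)-E[:3,3])@E[:3,:3]
    p=p*[1,-1,-1]
    return cv2.projectPoints(p.reshape(-1,1,3),np.zeros(3),np.zeros(3),c["intrinsics"],c["dist_coeffs"])[0].reshape(-1,2)
def pose(p,L):
    x,y,z,a=p;R=np.array([[np.cos(a),-np.sin(a),0],[np.sin(a),np.cos(a),0],[0,0,1]])
    return np.atleast_2d(L)/1000@R.T+[x,y,z]
def fit(obs,p0,fixz=True):
    # obs: list (cam, local mm, px)
    def f(p):
        q=[p[0],p[1],0 if fixz else p[3],p[2]]
        return np.concatenate([(proj(n,pose(q,l))[0]-px) for n,l,px in obs])
    x0=list(p0)+([] if fixz else [0])
    s=least_squares(f,x0,loss='soft_l1',f_scale=1)
    return s.x,f(s.x).reshape(-1,2)
def cr(pt,k,o): return (np.array(pt)+.5)/k-.5+np.array(o)
E
cat > fit1.py <<'E'
from h import *
t=lambda p:cr(p,9,(295,215)); s=lambda p:cr(p,9,(265,155))
cad=[("top",(-42,25,80),t((260,472))),("top",(-42,-25,80),t((434,412))),("top",(42,25,140),t((180,148))),("top",(42,-25,140),t((356,92))),("top",(-42,25,0),t((245,487))),
("scene",(42,-25,140),s((93,98))),("scene",(42,25,140),s((233,172))),("scene",(-42,25,80),s((402,193))),("scene",(42,25,0),s((210,535))),("scene",(42,-25,0),s((85,452))),("scene",(-42,25,0),s((387,387))),("scene",(-42,-25,80),s((272,116)))]
t2=lambda p:cr(p,8,(260,130)); s2=lambda p:cr(p,5,(190,160))
brd=[("top",(-9,90,190),t2((82,170))),("top",(-9,-90,190),t2((682,268))),("top",(9,90,190),t2((88,108))),("top",(9,-90,190),t2((690,213))),
("scene",(-9,90,190),s2((268,290))),("scene",(9,90,190),s2((233,303))),("scene",(-9,-90,190),s2((150,28))),("scene",(9,-90,190),s2((112,37)))]
for nm,o,p0 in(("caddy",cad,(.5,0,.3)),("board",brd,(.68,.03,0))):
  for cams in(("top","scene"),("top",),("scene",)):
    for fz in(True,False):
      oo=[q for q in o if q[0] in cams]
      x,r=fit(oo,p0,fz); print(nm,cams,fz,x.round(4),np.abs(r).mean().round(2))
  x,r=fit(o,p0); print(r.round(1).tolist())
E
python3 fit1.py
```

```text
caddy ('top', 'scene') True [ 0.426  -0.0532  0.3902] 0.47
caddy ('top', 'scene') False [ 0.4265 -0.052   0.3911  0.0036] 0.29
caddy ('top',) True [ 0.4271 -0.0523  0.398 ] 0.24
caddy ('top',) False [ 0.4277 -0.0529  0.3977 -0.0062] 0.22
caddy ('scene',) True [ 0.4244 -0.0551  0.3816] 0.28
caddy ('scene',) False [ 0.4228 -0.0577  0.3805 -0.0029] 0.27
[[0.5, 0.2], [0.4, 0.6], [0.3, 0.5], [0.7, 0.3], [-0.5, 0.6], [-0.6, 0.8], [-0.5, 1.6], [0.2, 0.1], [0.2, 0.6], [-0.2, 0.9], [-0.1, 0.2], [-0.2, 0.4]]
board ('top', 'scene') True [ 0.6304  0.0177 -0.0971] 0.44
board ('top', 'scene') False [ 6.304e-01  1.760e-02 -9.700e-02 -4.000e-04] 0.44
board ('top',) True [ 0.6305  0.0177 -0.0923] 0.34
board ('top',) False [ 0.6346  0.0171 -0.0923 -0.0135] 0.2
board ('scene',) True [ 0.6303  0.0176 -0.1019] 0.5
board ('scene',) False [ 0.6251  0.0027 -0.0996 -0.0156] 0.23
[[-0.8, -0.4], [0.3, 0.5], [-0.1, 0.1], [0.5, 0.1], [1.1, 0.6], [-0.3, 0.3], [-0.4, -0.6], [-0.3, -0.6]]
```

The fits agree within about 0.5 px. Next I'll overlay candidate screw directions on the picture.

```bash
cat > scr.py <<'E'
from h import *
B=[.6304,.0177,0,-.097]
a=cv2.imread("pics/top0.png"); b=cv2.imread("pics/scene0.png")
k=16
def draw(n,img,o,w,ang):
    im=cv2.resize(img[o[1]:o[1]+w[1],o[0]:o[0]+w[0]],None,fx=k,fy=k,interpolation=cv2.INTER_CUBIC)
    th=np.linspace(0,2*np.pi,40)
    def circ(r,x,cy,cz,col):
        L=np.c_[np.full(40,x),cy+r*np.cos(th),cz+r*np.sin(th)]
        p=((proj(n,pose(B,L))-o+.5)*k-.5).astype(int)
        cv2.polylines(im,[p],True,col,1)
    circ(15,-9,0,165,(255,255,0))
    if ang is not None:
        y=6.5*np.cos(ang);z=165+6.5*np.sin(ang)
        circ(5.5,-21,y,z,(0,0,255));circ(5.5,-17,y,z,(0,255,0))
    return im
rows=[]
T=[draw("top",a,np.array([294,148]),(26,22),an) for an in [None]+list(np.radians([-150,-120,-90,-60,-30,90]))]
T.insert(7,draw("top",a,np.array([294,148]),(26,22),np.radians(45)))
g=np.vstack([np.hstack(T[:4]),np.hstack(T[4:8])]); g=cv2.resize(g,None,fx=.48,fy=.48,interpolation=cv2.INTER_AREA); cv2.imwrite("pics/s1.png",g)
S=[draw("scene",b,np.array([226,185]),(18,18),None)]+[draw("scene",b,np.array([226,185]),(18,18),np.radians(an)) for an in(0,90,180)]
cv2.imwrite("pics/s2.png",cv2.resize(np.hstack(S),None,fx=.69,fy=.69)); print(g.shape)
cv2.imwrite("pics/s3.png",cv2.resize(a[148:170,294:320],None,fx=28,fy=26,interpolation=cv2.INTER_NEAREST))
E
python3 scr.py
```

```text
(338, 799, 3)
```

View pics/s1.png

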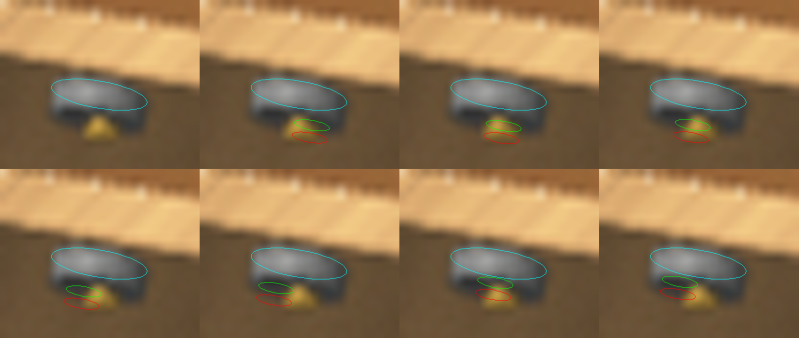

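View pics/s2.png

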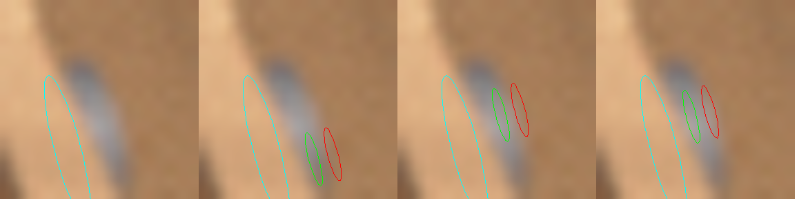

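View pics/s3.png

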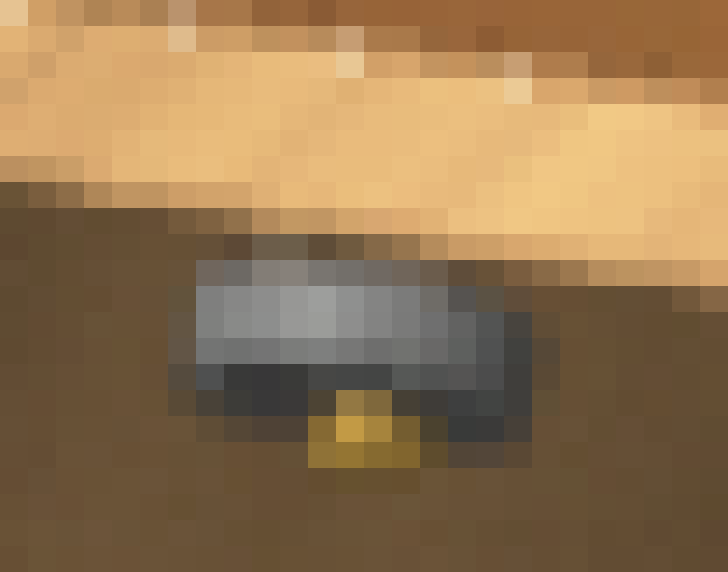

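The brass sits at the bottom-front of the grey plug, about 1.5 mm to −y. The scene view shows no brass above the plug, so the screw is about 6 mm below the plug centre. Next I'll plan the grasp.

```bash
cat >> h.py <<'E'
from scipy.spatial.transform import Rotation as Ro
def cur():
    s=manip.sense(); return np.array(s['tcp_pos']),Ro.from_quat(s['tool_rot']).as_matrix(),s
def plan(target,yaw,p=None,R=None):
    """target TCP, jaw axis (tool z) along direction yaw+90deg (mod pi). returns units"""
    p0,R0,s=cur()
    p=p0 if p is None else p; R=R0 if R is None else R
    d=R.T@(np.array(target)-p)/.03
    c=np.array([-np.sin(yaw),np.cos(yaw),0]); c=R.T@c  # desired z axis in tool
    tw=np.arctan2(c[0],c[2])
    tw=(tw+np.pi/2)%np.pi-np.pi/2
    return d.round(3),round(np.degrees(tw)/10,3)
E
python3 - <<'E'
from h import *
p,R,s=cur(); print(R.round(3))
C=[.426,-.0532,0,.39]
for wp in((.42,.25,.23),):print(plan(wp,.39))
g=pose(C,(-20,0,64))[0]; g[2]-=.019; print(g)
print("above",plan([g[0],g[1],.20],.39)); print(plan(g,.39))
# large caddy corner in caddy frame (rim height ~?) 
def ray(n,px,z):
    c=CAL[n];E=c["extrinsics"]
    u=cv2.undistortPoints(np.array([[px]],float),c["intrinsics"],c["dist_coeffs"])[0,0]
    d=E[:3,:3]@np.array([u[0],-u[1],-1]);o=E[:3,3];return o+d*(z-o[2])/d[2]
w=ray("top",(357.5,263.5),.08); print(w); a=.39
d=w-np.array([.426,-.0532,.08]);print(d@[np.cos(a),np.sin(a),0],d@[-np.sin(a),np.cos(a),0])
E
```

```text
[[ 0.968 -0.001  0.25 ]
 [-0.25  -0.002  0.968]
 [-0.    -1.    -0.002]]
(array([11.476,  0.028, -9.241]), np.float64(-3.683))
[ 0.40750182 -0.06080377  0.045     ]
above (array([ 13.664,   1.047, -19.374]), np.float64(-3.683))
(array([ 13.666,   6.214, -19.364]), np.float64(-3.683))
[ 0.39304997 -0.12782653  0.08      ]
-0.05884792368906128 -0.05649553509269321
```

>>> apply_moves:
  motion:
    - [66, 2, 0, -1.4, -0.5]
    - [66, 4, 0, -2.8, -1]
    - [66, 5.8, 0, -4.4, -1.6]
    - [66, 7.4, 0, -6, -2.2]
    - [66, 9, 0, -7.6, -2.8]
    - [66, 10.4, 0, -9.2, -3.3]
    - [66, 11.4, 0, -11, -3.68]
    - [66, 12, 0, -12.8, -3.68]
    - [66, 12.5, 0, -14.6, -3.68]
    - [66, 13, 0, -16.4, -3.68]
    - [66, 13.4, 0.4, -18.2, -3.68]
    - [66, 13.66, 1, -19.37, -3.68]
  squeeze: 40

```text
t: 1.6
tcp_pos: [0.4083, -0.0626, 0.2016]
tool_rot: [0.694, 0.137, -0.136, -0.693]
force: [0.6, 0.3, 0.1]
finger_gap: 0.772
```

```bash
python3 - <<'E'
from h import *
p,R,s=cur(); print(p,s['q'],s['t'],s['finger_gap'])
g=[.4075,-.0608,.045]
print(plan(g,.39)); print(plan([.4075,-.0608,.19],.39))
E
```

```text
[ 0.40830918 -0.06259513  0.20160637] [-4.24147653e-01  2.92852504e-01  1.97464367e+00 -4.99010236e-05
  8.70928071e-01 -2.38332786e+00] 1.6 0.772268777596131
(array([-0.014,  5.22 ,  0.078]), np.float64(-0.009))
(array([-0.003,  0.387,  0.066]), np.float64(-0.009))
```

>>> apply_moves:
  motion:
    - [66, 0, 0, 0, 0]
    - [66, 0, 1, 0, 0]
    - [66, 0, 2.2, 0, 0]
    - [66, 0, 3.3, 0, 0]
    - [66, 0, 4, 0, 0]
    - [66, 0, 4.6, 0, 0]
    - [66, 0, 5, 0, 0]
    - [66, 0, 5.2, 0, 0]
    - [66, 0, 5.2, 0, 0]

```text
t: 2.72
tcp_pos: [0.4078, -0.0597, 0.0453]
tool_rot: [-0.694, -0.137, 0.137, 0.694]
force: [0.4, 0.4, -0.2]
finger_gap: 0.772
```

```bash
python3 - <<'E'
from h import *
p,R,s=cur(); print(p,s['force'],s['finger_gap']); print(plan([.4075,-.0608,.045],.39))
a=manip.snapshot("top")[:,:,::-1];b=manip.snapshot("scene")[:,:,::-1]
cv2.imwrite("pics/t1.png",a);cv2.imwrite("pics/sc1.png",b)
cv2.imwrite("pics/j1.png",np.hstack([cv2.resize(a[205:290,290:380],(400,378),interpolation=2),cv2.resize(b[130:230,255:355],(378,378),interpolation=2)]))
E
```

```text
[ 0.4077636  -0.05971343  0.04529086] [ 0.41866671  0.35483288 -0.1789708 ] 0.7719127947802844
(array([-0.022,  0.01 , -0.03 ]), np.float64(-0.001))
```

View pics/j1.png

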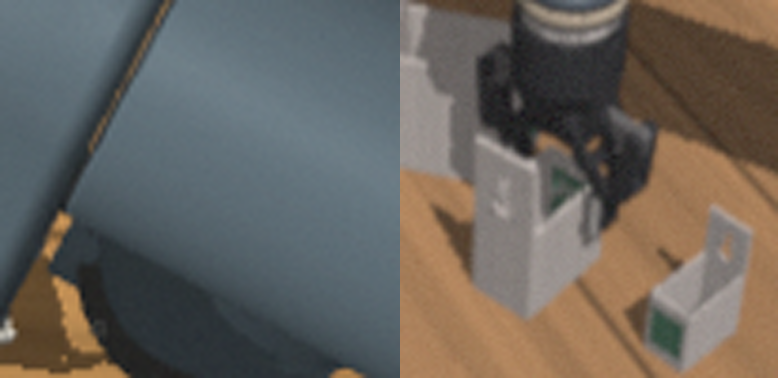

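The scene view shows the fingers straddling the middle caddy's side walls and clear of the back plate, so I'll close.

>>> apply_moves:
  motion:
    - [50, 0, 0, 0, 0]
    - [46, 0, 0, 0, 0]
    - [40, 0, 0, 0, 0]
    - [40, 0, 0, 0, 0]
    - [40, 0, 0, 0, 0]
    - [40, 0, 0, 0, 0]
  squeeze: 50

```text
t: 3.58
tcp_pos: [0.4081, -0.0602, 0.046]
tool_rot: [0.694, 0.137, -0.136, -0.693]
force: [-0.1, 0.4, 6.1]
finger_gap: 0.577
```

>>> apply_moves:
  motion:
    - [40, 0, -0.1, 0, 0]
    - [40, 0, -0.3, 0, 0]
    - [40, 0, -0.7, 0, 0]
    - [40, 0, -1, 0, 0]
    - [40, 0, -1, 0, 0]
    - [40, 0, -1, 0, 0]

```text
t: 4.32
tcp_pos: [0.4077, -0.06, 0.0755]
tool_rot: [0.694, 0.137, -0.137, -0.694]
force: [-0.2, 1.9, -1.4]
finger_gap: 0.578
```

```bash
python3 - <<'E'
from h import *
p,R,s=cur(); print(p,s['force'],s['ft_torque'],s['finger_gap'],manip.grasp_offset)
b=manip.snapshot("scene")[:,:,::-1]
cv2.imwrite("pics/sc2.png",b)
cv2.imwrite("pics/j2.png",cv2.resize(b[130:230,255:355],(600,600),interpolation=2))
E
```

```text
[ 0.40772308 -0.05999608  0.07546523] [-0.19829571  1.89802112 -1.4144481 ] [0.01879688 0.11900308 0.04952003] 0.5778780015196391 0.0187
```

View pics/j2.png

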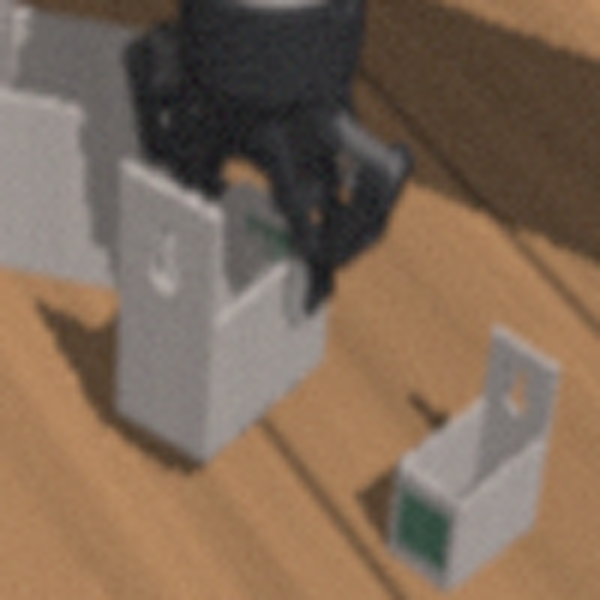

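The caddy is held upright and has been lifted 30 mm. Next is the pose in front of the screw.

```bash
cat >> h.py <<'E'
B=[.6304,.0177,0,-.097]
DX=19.2   # caddy origin ahead of TCP
DZ=46.0
def tgt(gap,y,zh,B=B):
    """TCP target so that hole is gap mm in front of face, at board y, height zh"""
    return pose(B,(-9-gap-42-DX,y,zh-95+DZ))[0]
E
python3 - <<'E'
from h import *
p,R,s=cur(); print("tool yaw",np.arctan2(-R[0,2],R[1,2]))
t=tgt(37,-1.5,158.7);print(t,plan(t,B[3]))
E
```

```text
tool yaw 0.3895018414923394
[0.52355866 0.02658915 0.1097    ] (array([ 4.672, -1.149,  1.2  ]), np.float64(2.787))
```

>>> apply_moves:
  motion:
    - [40, 0.4, -0.5, 0.2, 0]
    - [40, 1, -1.1, 0.4, 0.3]
    - [40, 1.8, -1.15, 0.6, 0.9]
    - [40, 2.6, -1.15, 0.8, 1.5]
    - [40, 3.3, -1.15, 1, 2.1]
    - [40, 4, -1.15, 1.1, 2.5]
    - [40, 4.5, -1.15, 1.2, 2.79]
    - [40, 4.67, -1.15, 1.2, 2.79]
    - [40, 4.67, -1.15, 1.2, 2.79]
    - [40, 4.67, -1.15, 1.2, 2.79]

```text
t: 5.62
tcp_pos: [0.5226, 0.0263, 0.1095]
tool_rot: [-0.706, 0.035, -0.034, 0.706]
force: [0.4, 0.1, -3.1]
finger_gap: 0.58
```

```bash
python3 - <<'E'
from h import *
p,R,s=cur(); print(p,s['force'],s['ft_torque'],s['finger_gap'],np.arctan2(-R[0,2],R[1,2]),R.round(3).tolist())
a=manip.snapshot("top")[:,:,::-1];b=manip.snapshot("scene")[:,:,::-1]
cv2.imwrite("pics/t3.png",a);cv2.imwrite("pics/sc3.png",b)
cv2.imwrite("pics/t3c.png",cv2.resize(a[135:225,250:370],None,fx=6,fy=6,interpolation=2))
cv2.imwrite("pics/sc3c.png",cv2.resize(b[120:250,195:315],None,fx=5,fy=5,interpolation=2)[:600])
E
```

```text
[0.5226225  0.02629577 0.10951697] [ 0.37338458  0.12911652 -3.06930897] [0.01781518 0.0858282  0.00458088] 0.5795963530288529 -0.09747546900652099 [[0.995, -0.002, 0.097], [-0.097, 0.0, 0.995], [-0.002, -1.0, 0.0]]
```

View pics/t3c.png

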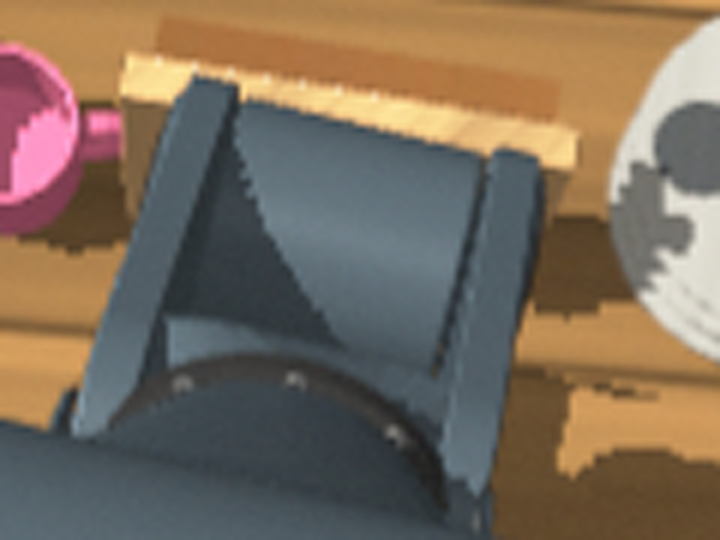

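View pics/sc3c.png

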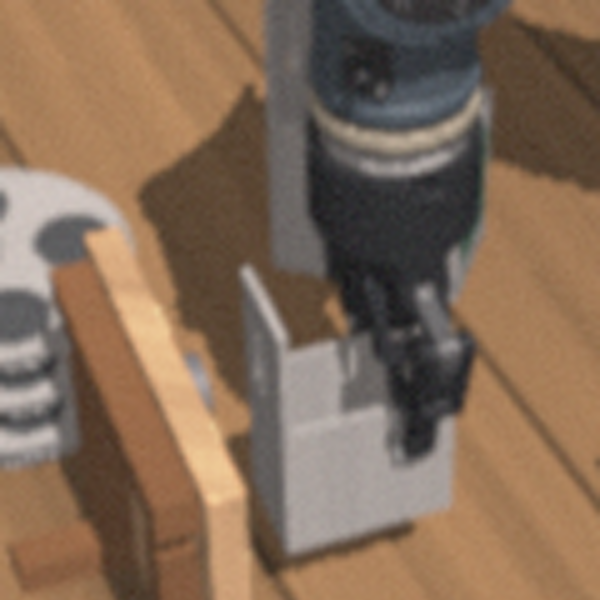

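```bash
python3 - <<'E'
from h import *
p,R,s=cur()
s5=lambda q:cr(q,5,(195,120))
L=[(42,-25,140),(42,25,140),(42,25,0),(-42,25,0),(-42,25,80),(42,-25,0)]
O=[s5(q) for q in[(243,266),(286,350),(289,556),(452,508),(452,398),(252,490)]]
C=[*(pose([p[0],p[1],p[2],B[3]],(DX,0,-DZ))[0]),B[3]]
for l,o in zip(L,O): print(l,((proj("scene",pose(C,l))[0]-o)).round(2))
s2=lambda q:cr(q,5,(190,160))
for l,o in zip([(-9,90,190),(9,90,190),(-9,-90,190),(9,-90,190)],[(268,290),(233,303),(150,28),(112,37)]): print(l,(proj("scene",pose(B,l))[0]-s2(o)).round(2))
E
```

```text
(42, -25, 140) [-0.1   0.55]
(42, 25, 140) [-1.24 -1.73]
(42, 25, 0) [-0.26 -0.18]
(-42, 25, 0) [-0.12  0.06]
(-42, 25, 80) [ 0.85 -1.35]
(42, -25, 0) [ 0.31 -1.44]
(-9, 90, 190) [1.06 0.62]
(9, 90, 190) [-0.29  0.33]
(-9, -90, 190) [-0.42 -0.59]
(9, -90, 190) [-0.33 -0.58]
```

The in-hand caddy pose agrees with the picture to about 1 px. I'll advance to just in front of the screw head.

>>> apply_moves:
  motion:
    - [40, 0.3, 0, 0, 0]
    - [40, 0.6, 0, 0, 0]
    - [40, 0.75, 0, 0, 0]
    - [40, 0.75, 0, 0, 0]

```text
t: 6.22
tcp_pos: [0.5466, 0.0242, 0.1098]
tool_rot: [0.706, -0.034, 0.035, -0.706]
force: [-0.0, -0.7, -2.5]
finger_gap: 0.574
```

```bash
cat >> h.py <<'E'
def rep():
    p,R,s=cur()
    a=B[3];Rb=np.array([[np.cos(a),-np.sin(a),0],[np.sin(a),np.cos(a),0],[0,0,1]])
    l=Rb.T@(p-np.array(B[:3]))*1000
    print("t",round(s['t'],2),"gap",round(-9-42-DX-l[0],2),"y",round(l[1],2),"holez",round(l[2]-DZ+95,2),"F",(Rb.T@s['force']).round(2),"M",(Rb.T@s['ft_torque']).round(3),"yaw",round(np.arctan2(-R[0,2],R[1,2]),4),"g",round(s['finger_gap'],3))
E
python3 - <<'E'
from h import *
rep()
b=manip.snapshot("scene")[:,:,::-1]
o=(205,150);k=7
im=cv2.resize(b[150:235,205:315],None,fx=k,fy=k,interpolation=2)
p,R,s=cur()
C=[*(pose([p[0],p[1],p[2],B[3]],(DX,0,-DZ))[0]),B[3]]
cv2.imwrite("pics/s4.png",im)
def ln(P,L,c,cl=True):
    q=((proj("scene",pose(P,L))-o+.5)*k).astype(int); cv2.polylines(im,[q],cl,c,1)
ln(C,[(42,25,0),(42,25,140),(42,-25,140),(42,-25,0)],(0,0,255))
ln(C,[(-42,25,0),(-42,25,80),(42,25,80),(42,25,0)],(0,255,0))
ln(B,[(-9,90,190),(9,90,190),(9,-90,190),(-9,-90,190)],(255,0,0))
th=np.linspace(0,6.28,9)
ln(C,[(42,8*np.cos(t),95+8*np.sin(t)) for t in th],(0,255,255))
ln(B,[(-21,-1.5+5.5*np.cos(t),158.7+5.5*np.sin(t)) for t in th],(255,0,255))
cv2.imwrite("pics/s4o.png",im)
E
```

```text
t 6.22 gap 13.79 y -1.64 holez 158.78 F [ 0.06 -0.71 -2.45] M [ 0.014  0.08  -0.   ] yaw -0.0975 g 0.574
```

View pics/s4o.png

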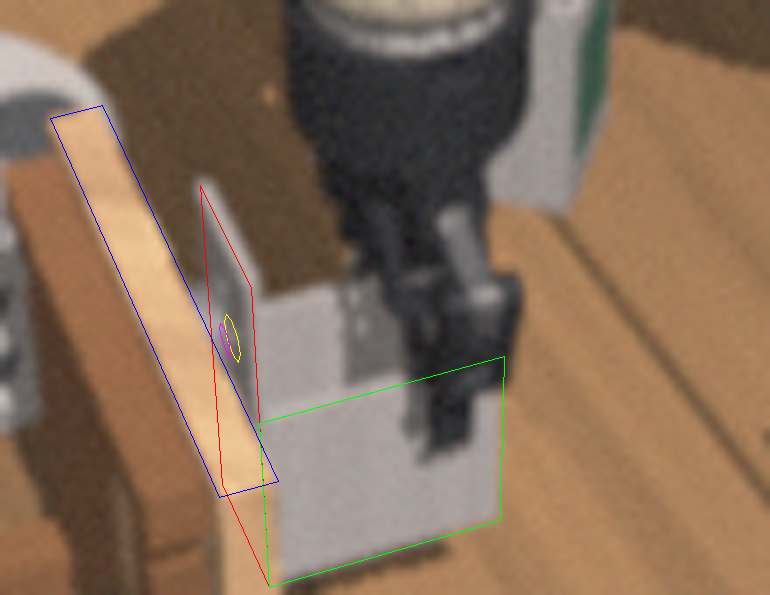

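View pics/s4.png

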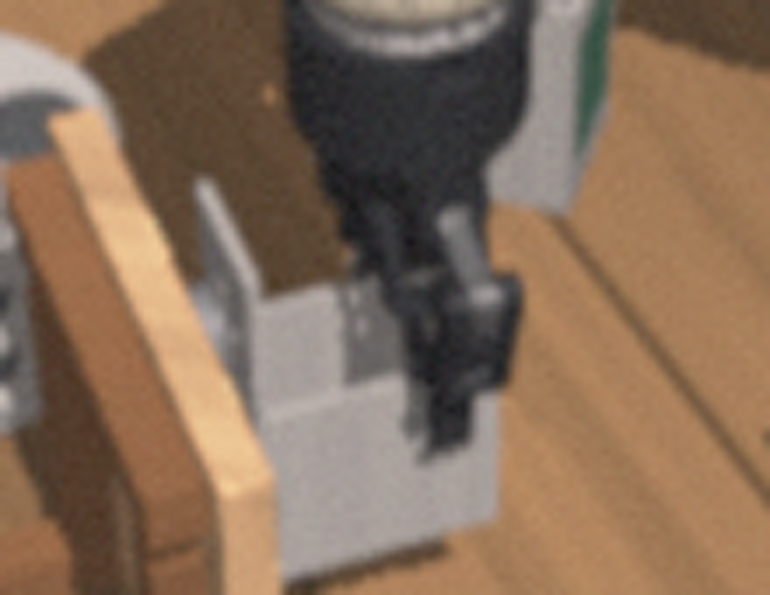

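The overlay agrees within about 1 px. The caddy stands about 14 mm from the board face, just in front of the screw head. From here I'll feel forward in small steps.

>>> apply_moves:
  motion:
    - [40, 0.03, 0, 0, 0]
    - [40, 0.06, 0, 0, 0]
    - [40, 0.09, 0, 0, 0]
    - [40, 0.09, 0, 0, 0]

```text
t: 6.78
tcp_pos: [0.5488, 0.0241, 0.1098]
tool_rot: [0.706, -0.034, 0.034, -0.706]
force: [-0.0, 0.5, -3.1]
finger_gap: 0.575
```

```bash
python3 -c "
from h import *
rep()"
```

```text
t 6.78 gap 11.64 y -1.57 holez 158.84 F [-0.05  0.49 -3.05] M [-0.017  0.105  0.011] yaw -0.0974 g 0.575
```

>>> apply_moves:
  motion:
    - [40, 0.03, 0, 0, 0]
    - [40, 0.06, 0, 0, 0]
    - [40, 0.06, 0, 0, 0]

```text
t: 7.15
tcp_pos: [0.5507, 0.0238, 0.1098]
tool_rot: [0.706, -0.034, 0.034, -0.706]
force: [-0.5, 0.4, -2.8]
finger_gap: 0.579
```

```bash
python3 -c "
from h import *
rep()"
```

```text
t 7.15 gap 9.77 y -1.61 holez 158.82 F [-0.5   0.31 -2.85] M [0.022 0.073 0.008] yaw -0.0975 g 0.579
```

>>> apply_moves:
  motion:
    - [40, 0.03, 0, 0, 0]
    - [40, 0.05, 0, 0, 0]
    - [40, 0.05, 0, 0, 0]

```text
t: 7.52
tcp_pos: [0.5521, 0.0237, 0.1098]
tool_rot: [0.706, -0.034, 0.035, -0.706]
force: [-0.6, 0.1, -2.7]
finger_gap: 0.58
```

```bash
python3 -c "
from h import *
rep()"
```

```text
t 7.53 gap 8.3 y -1.63 holez 158.83 F [-0.62  0.02 -2.72] M [ 0.029  0.034 -0.014] yaw -0.0975 g 0.58
```

>>> apply_moves:
  motion:
    - [40, 0.03, 0, 0, 0]
    - [40, 0.05, 0, 0, 0]
    - [40, 0.05, 0, 0, 0]

```text
t: 7.9
tcp_pos: [0.5536, 0.0236, 0.1098]
tool_rot: [0.706, -0.034, 0.034, -0.706]
force: [-0.4, 0.8, -3.0]
finger_gap: 0.578
```

```bash
python3 -c "
from h import *
rep()"
```

```text
t 7.9 gap 6.79 y -1.6 holez 158.83 F [-0.46  0.81 -3.02] M [-0.008  0.065  0.023] yaw -0.0974 g 0.578
```

>>> apply_moves:
  motion:
    - [40, 0.03, 0, 0, 0]
    - [40, 0.06, 0, 0, 0]
    - [40, 0.08, 0, 0, 0]
    - [40, 0.08, 0, 0, 0]

```text
t: 8.4
tcp_pos: [0.556, 0.0233, 0.1098]
tool_rot: [0.706, -0.034, 0.034, -0.706]
force: [0.4, 0.6, -3.7]
finger_gap: 0.578
```

```bash
python3 - <<'E'
from h import *
rep()
b=manip.snapshot("scene")[:,:,::-1]
cv2.imwrite("pics/s5.png",cv2.resize(b[150:235,205:315],None,fx=7,fy=7,interpolation=2))
E
```

```text
t 8.4 gap 4.42 y -1.61 holez 158.81 F [ 0.38  0.65 -3.66] M [-0.01   0.063 -0.01 ] yaw -0.0975 g 0.578
```

View pics/s5.png

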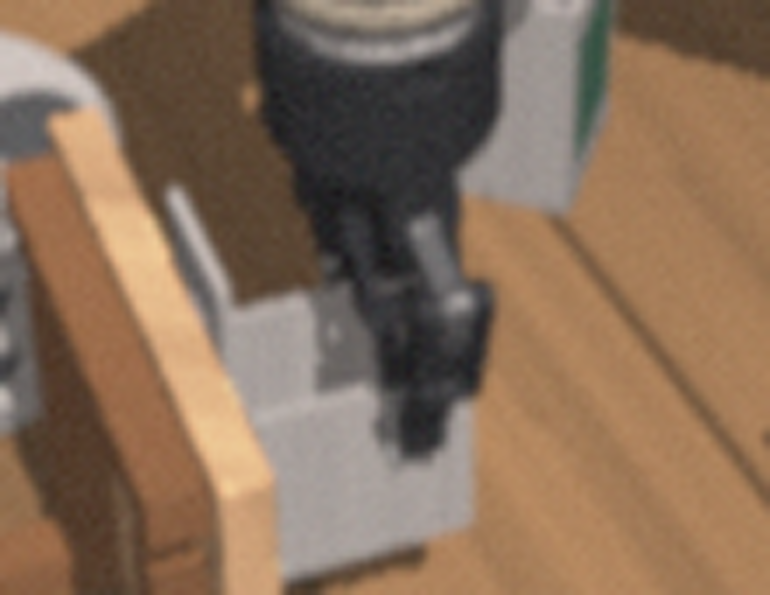

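The caddy is upright and the plate sits close in front of the board. Nothing has resisted, so the head appears to be in the hole. I'll continue until the board is touched.

>>> apply_moves:
  motion:
    - [40, 0.03, 0, 0, 0]
    - [40, 0.06, 0, 0, 0]
    - [40, 0.07, 0, 0, 0]
    - [40, 0.07, 0, 0, 0]

```text
t: 8.95
tcp_pos: [0.558, 0.0231, 0.1098]
tool_rot: [0.706, -0.034, 0.034, -0.706]
force: [-0.2, 0.2, -2.9]
finger_gap: 0.577
```

```bash
python3 -c "
from h import *
rep()"
```

```text
t 8.95 gap 2.37 y -1.59 holez 158.79 F [-0.2   0.15 -2.87] M [-0.026  0.099 -0.052] yaw -0.0975 g 0.577
```

>>> apply_moves:
  motion:
    - [40, 0.02, 0, 0, 0]
    - [40, 0.04, 0, 0, 0]
    - [40, 0.05, 0, 0, 0]
    - [40, 0.05, 0, 0, 0]

```text
t: 9.45
tcp_pos: [0.5595, 0.023, 0.1098]
tool_rot: [0.706, -0.034, 0.034, -0.706]
force: [-0.1, 0.3, -2.0]
finger_gap: 0.578
```

```bash
python3 -c "
from h import *
rep()"
```

```text
t 9.45 gap 0.85 y -1.61 holez 158.81 F [-0.1   0.31 -2.  ] M [-0.04   0.046  0.027] yaw -0.0975 g 0.578
```

>>> apply_moves:
  motion:
    - [40, 0.02, 0, 0, 0]
    - [40, 0.03, 0, 0, 0]
    - [40, 0.03, 0, 0, 0]

```text
t: 9.82
tcp_pos: [0.5603, 0.0229, 0.1098]
tool_rot: [0.706, -0.034, 0.034, -0.706]
force: [-0.6, 0.1, -3.0]
finger_gap: 0.581
```

```bash
python3 -c "
from h import *
rep()"
```

```text
t 9.82 gap 0.03 y -1.61 holez 158.81 F [-0.59  0.   -2.97] M [-0.011  0.057 -0.003] yaw -0.0974 g 0.581
```

>>> apply_moves:
  motion:
    - [40, 0.02, 0, 0, 0]
    - [40, 0.03, 0, 0, 0]
    - [40, 0.03, 0, 0, 0]

```text
t: 10.2
tcp_pos: [0.5604, 0.0229, 0.1097]
tool_rot: [-0.706, 0.035, -0.034, 0.706]
force: [-3.8, 0.5, -1.7]
finger_gap: 0.582
```

```bash
python3 - <<'E'
from h import *
rep()
b=manip.snapshot("scene")[:,:,::-1]
cv2.imwrite("pics/s6.png",cv2.resize(b[150:235,205:315],None,fx=7,fy=7,interpolation=2))
E
```

```text
t 10.2 gap -0.01 y -1.62 holez 158.71 F [-3.83  0.09 -1.7 ] M [-0.04   0.321  0.018] yaw -0.0973 g 0.582
```

View pics/s6.png

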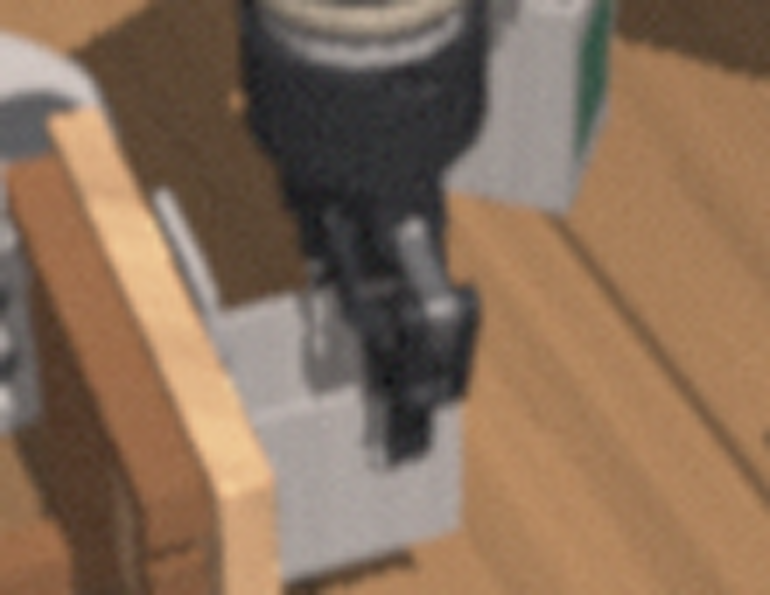

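Contact of 4 N came at gap 0, so this is the board and the head is through the hole. I'll ease off a little and slide down in small steps.

>>> apply_moves:
  motion:
    - [40, -0.02, 0, 0, 0]
    - [40, -0.03, 0.05, 0, 0]
    - [40, -0.03, 0.1, 0, 0]
    - [40, -0.03, 0.1, 0, 0]

```text
t: 10.75
tcp_pos: [0.5604, 0.023, 0.1066]
tool_rot: [-0.706, 0.034, -0.034, 0.706]
force: [-1.6, 0.2, -2.8]
finger_gap: 0.58
```

```bash
python3 -c "
from h import *
rep()"
```

```text
t 10.75 gap -0.05 y -1.51 holez 155.61 F [-1.59  0.08 -2.77] M [0.052 0.286 0.042] yaw -0.0974 g 0.58
```

>>> apply_moves:
  motion:
    - [40, -0.01, 0.05, 0, 0]
    - [40, -0.02, 0.1, 0, 0]
    - [40, -0.02, 0.13, 0, 0]
    - [40, -0.02, 0.13, 0, 0]

```text
t: 11.25
tcp_pos: [0.5604, 0.0228, 0.1029]
tool_rot: [0.706, -0.034, 0.035, -0.706]
force: [-0.1, 0.5, -2.4]
finger_gap: 0.574
```

```bash
python3 -c "
from h import *
rep()"
```

```text
t 11.25 gap 0.0 y -1.69 holez 151.89 F [-0.17  0.47 -2.44] M [0.015 0.125 0.024] yaw -0.0977 g 0.574
```

>>> apply_moves:
  motion:
    - [40, 0, 0.05, 0, 0]
    - [40, 0, 0.1, 0, 0]
    - [40, 0, 0.13, 0, 0]
    - [40, 0, 0.13, 0, 0]

```text
t: 11.75
tcp_pos: [0.5598, 0.023, 0.0989]
tool_rot: [-0.706, 0.034, -0.034, 0.706]
force: [-0.9, 0.1, -1.7]
finger_gap: 0.578
```

```bash
python3 -c "
from h import *
rep()"
```

```text
t 11.75 gap 0.61 y -1.6 holez 147.91 F [-0.93  0.02 -1.68] M [-0.012  0.095 -0.005] yaw -0.0975 g 0.578
```

>>> apply_moves:
  motion:
    - [40, 0, 0.05, 0, 0]
    - [40, 0, 0.1, 0, 0]
    - [40, 0, 0.13, 0, 0]
    - [40, 0, 0.13, 0, 0]

```text
t: 12.25
tcp_pos: [0.5597, 0.023, 0.095]
tool_rot: [-0.706, 0.035, -0.034, 0.706]
force: [-0.5, 0.0, -1.2]
finger_gap: 0.576
```

```bash
python3 -c "
from h import *
rep()"
```

```text
t 12.25 gap 0.66 y -1.6 holez 144.03 F [-0.53 -0.04 -1.18] M [-0.027  0.057  0.02 ] yaw -0.0975 g 0.576
```

>>> apply_moves:
  motion:
    - [40, 0, 0.04, 0, 0]
    - [40, 0, 0.07, 0, 0]
    - [40, 0, 0.07, 0, 0]

```text
t: 12.62
tcp_pos: [0.5597, 0.023, 0.0929]
tool_rot: [-0.706, 0.035, -0.034, 0.706]
force: [-0.6, 0.0, -2.7]
finger_gap: 0.574
```

```bash
python3 -c "
from h import *
rep()"
```

```text
t 12.62 gap 0.67 y -1.59 holez 141.95 F [-0.63 -0.03 -2.65] M [0.004 0.066 0.055] yaw -0.0975 g 0.574
```

>>> apply_moves:
  motion:
    - [40, 0, 0.04, 0, 0]
    - [40, 0, 0.08, 0, 0]
    - [40, 0, 0.1, 0, 0]
    - [40, 0, 0.1, 0, 0]

```text
t: 13.12
tcp_pos: [0.5597, 0.023, 0.0899]
tool_rot: [0.706, -0.034, 0.034, -0.706]
force: [0.8, 0.1, -2.8]
finger_gap: 0.579
```

```bash
python3 -c "
from h import *
rep()"
```

```text
t 13.12 gap 0.63 y -1.61 holez 138.92 F [ 0.74  0.14 -2.79] M [0.01  0.049 0.043] yaw -0.0974 g 0.579
```

>>> apply_moves:
  motion:
    - [40, 0, 0.03, 0, 0]
    - [40, 0, 0.06, 0, 0]
    - [40, 0, 0.07, 0, 0]
    - [40, 0, 0.07, 0, 0]

```text
t: 13.62
tcp_pos: [0.5598, 0.023, 0.0879]
tool_rot: [-0.706, 0.034, -0.034, 0.706]
force: [-0.1, -0.5, -2.1]
finger_gap: 0.58
```

```bash
python3 -c "
from h import *
rep()"
```

```text
t 13.62 gap 0.59 y -1.6 holez 136.89 F [-0.   -0.52 -2.13] M [0.066 0.092 0.021] yaw -0.0975 g 0.58
```

>>> apply_moves:
  motion:
    - [40, 0, 0.02, 0, 0]
    - [40, 0, 0.04, 0, 0]
    - [40, 0, 0.05, 0, 0]
    - [40, 0, 0.05, 0, 0]

```text
t: 14.12
tcp_pos: [0.5597, 0.023, 0.0864]
tool_rot: [-0.706, 0.034, -0.034, 0.706]
force: [-0.1, 0.6, -3.4]
finger_gap: 0.574
```

```bash
python3 -c "
from h import *
rep()"
```

```text
t 14.12 gap 0.64 y -1.61 holez 135.37 F [-0.2   0.61 -3.38] M [-0.002  0.08  -0.059] yaw -0.0975 g 0.574
```

>>> apply_moves:
  motion:
    - [40, 0, 0.02, 0, 0]
    - [40, 0, 0.04, 0, 0]
    - [40, 0, 0.04, 0, 0]

```text
t: 14.5
tcp_pos: [0.5599, 0.0229, 0.0853]
tool_rot: [0.706, -0.034, 0.035, -0.706]
force: [-0.5, -0.7, -2.1]
finger_gap: 0.577
```

```bash
python3 -c "
from h import *
rep()"
```

```text
t 14.5 gap 0.49 y -1.61 holez 134.32 F [-0.47 -0.8  -2.11] M [-0.028  0.05  -0.039] yaw -0.0975 g 0.577
```

>>> apply_moves:
  motion:
    - [40, 0, 0.02, 0, 0]
    - [40, 0, 0.04, 0, 0]
    - [40, 0, 0.04, 0, 0]

```text
t: 14.88
tcp_pos: [0.5602, 0.0229, 0.0847]
tool_rot: [0.706, -0.034, 0.035, -0.706]
force: [-1.3, -0.2, 5.3]
finger_gap: 0.577
```

```bash
python3 -c "
from h import *
rep()"
```

```text
t 14.88 gap 0.14 y -1.62 holez 133.66 F [-1.24 -0.35  5.26] M [-0.025 -0.019  0.018] yaw -0.0973 g 0.577
```

The vertical force rose 7.5 N at hole height 133.7 mm, so the slot is home; I expected about 134. I'll ease off the load and look before letting go.

>>> apply_moves:
  motion:
    - [40, 0, -0.02, 0, 0]
    - [40, 0, -0.02, 0, 0]
    - [40, 0, -0.02, 0, 0]

```text
t: 15.25
tcp_pos: [0.5602, 0.0229, 0.0847]
tool_rot: [0.706, -0.034, 0.035, -0.706]
force: [-0.7, 0.2, 3.0]
finger_gap: 0.577
```

```bash
python3 - <<'E'
from h import *
rep()
b=manip.snapshot("scene")[:,:,::-1]
cv2.imwrite("pics/s7.png",cv2.resize(b[150:235,205:315],None,fx=7,fy=7,interpolation=2))
E
```

```text
t 15.25 gap 0.22 y -1.63 holez 133.74 F [-0.74  0.15  3.02] M [ 0.013 -0.251 -0.005] yaw -0.0976 g 0.577
```

View pics/s7.png

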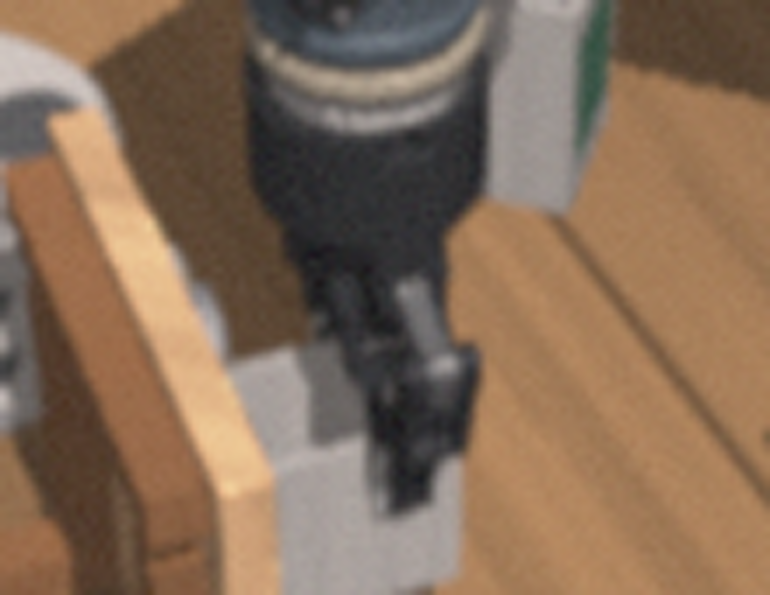

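The caddy hangs flush against the board, with the plug showing above the plate's top at (205,310). I'll open gently.

>>> apply_moves:
  motion:
    - [40, 0, -0.01, 0, 0]
    - [52, 0, -0.01, 0, 0]
    - [54, 0, -0.01, 0, 0]
    - [58, 0, -0.01, 0, 0]
    - [66, 0, -0.01, 0, 0]
    - [66, 0, -0.01, 0, 0]
    - [66, 0, -0.01, 0, 0]
  squeeze: 20

```text
t: 16.18
tcp_pos: [0.5598, 0.023, 0.0849]
tool_rot: [0.706, -0.034, 0.034, -0.706]
force: [-0.1, 0.4, -0.1]
finger_gap: 0.776
```

```bash
python3 - <<'E'
from h import *
rep()
b=manip.snapshot("scene")[:,:,::-1]
cv2.imwrite("pics/s8.png",cv2.resize(b[150:235,205:315],None,fx=7,fy=7,interpolation=2))
E
```

```text
t 16.18 gap 0.58 y -1.6 holez 133.93 F [-0.1   0.39 -0.08] M [ 0.015  0.043 -0.005] yaw -0.0974 g 0.776
```

View pics/s8.png

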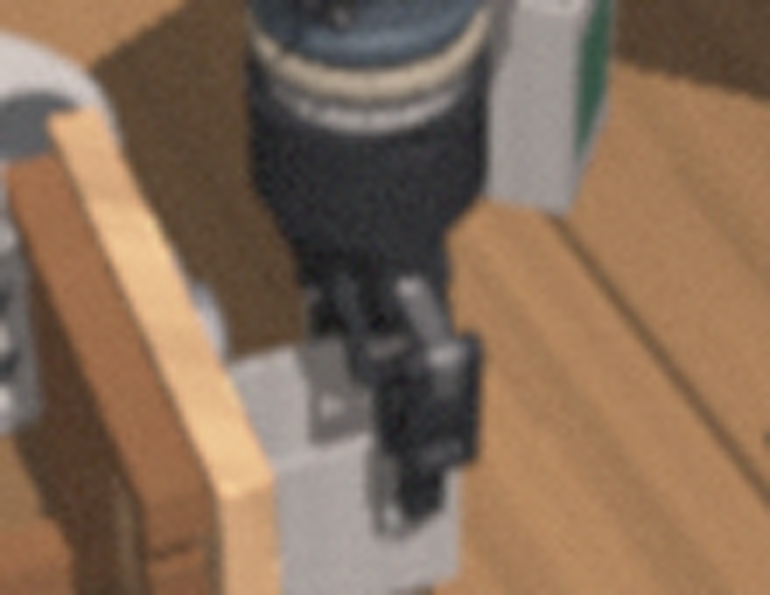

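The fingers are open, the tool force is zero and the caddy stays in place. I'll retreat straight up, then back.

>>> apply_moves:
  motion:
    - [66, 0, -0.3, 0, 0]
    - [66, 0, -0.8, 0, 0]
    - [66, 0, -1.5, 0, 0]
    - [66, 0, -2.4, 0, 0]
    - [66, -0.3, -3.4, 0, 0]
    - [66, -1, -4.2, 0, 0]
    - [66, -2, -4.5, 0, 0]
    - [66, -3, -4.5, 0, 0]
    - [66, -4, -4.5, 0, 0]
    - [66, -5, -4.5, 0, 0]
    - [66, -5, -4.5, 0, 0]

```text
t: 17.6
tcp_pos: [0.4084, 0.0381, 0.2207]
tool_rot: [-0.706, 0.035, -0.034, 0.706]
force: [0.3, -0.2, -0.2]
finger_gap: 0.772
```

```bash
python3 - <<'E'
from h import *
rep()
a=manip.snapshot("top")[:,:,::-1];b=manip.snapshot("scene")[:,:,::-1]
cv2.imwrite("pics/t9.png",a);cv2.imwrite("pics/s9.png",b)
cv2.imwrite("pics/j9.png",np.hstack([cv2.resize(a[110:210,230:330],(398,398),interpolation=2),cv2.resize(b[150:250,195:295],(398,398),interpolation=2)]))
cv2.imwrite("pics/f9.png",np.hstack([cv2.resize(a,(400,300)),cv2.resize(b,(400,300))]))
E
```

```text
t 17.6 gap 152.77 y -1.24 holez 269.75 F [ 0.31 -0.18 -0.18] M [-0.021  0.003  0.031] yaw -0.0972 g 0.772
```

View pics/j9.png

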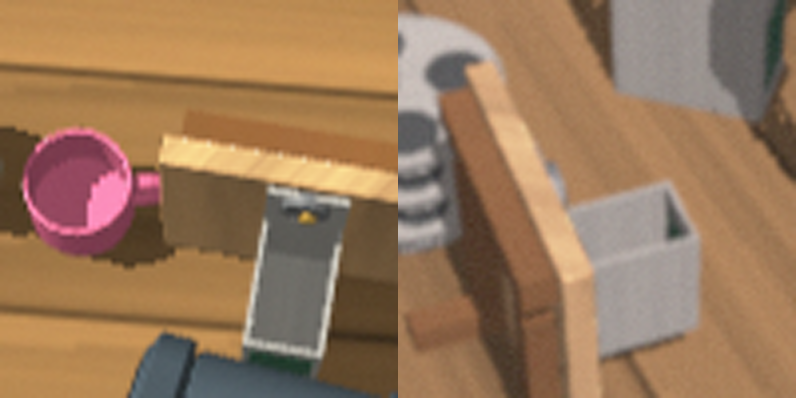

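View pics/f9.png

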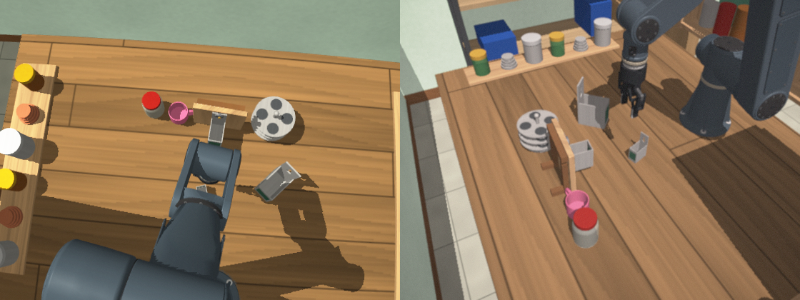

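Both views show the caddy hanging upright and square on the board, with the brass head visible in front of its plate at top crop (305,215). The cup, jar and idli stand haven't moved, so I'll hand in.

```bash
python3 - <<'E'
from station import manip
print(manip.sign_off())
E
```

```text
the job is handed in; nothing more can be done
None
```

The middle-sized caddy is hanging by itself on the screw, and I handed the job in at about 17.7 s. The sign-off reported no verdict.

**What I did:**
- I took the caddy by its two flat sides.
- I judged the screw to be about 6 mm below the plug centre and 1.5 mm to −y.
- I moved the keyhole forward in small steps. There was no resistance until the back met the board, at about 4 N.
- I slid the caddy down until the slot took the load, then opened the fingers and backed away.

**What the last checks showed:**
- **Seating:** the vertical force rose about 7.5 N with the hole about 31 mm below the plug, close to the 134 mm height I expected. That is inside the 15–35 mm window.
- **After letting go:** the tool force was close to zero. Both pictures show the caddy hanging square and upright, with the brass head in front of its plate.
- **Bystanders:** the idli stand, jar and measuring cup look unmoved. I judged this by eye and did not measure it.

**What disagreed:** the grey plug looks raised by about 7 mm in the pictures, although the task calls it flush. It did not obstruct the caddy. I did not measure the final hanging pose separately; I read it from the arm position and the pictures.

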